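# Slide the next tile home against the batten and the spacers

## Robot

A 6-joint arm with a two-finger parallel gripper is mounted at the origin on the work surface. World frame = base frame: x ahead of the robot, y to its left, z up, the work surface at z = 0. Lengths are in m, angles in degrees, forces in N, time in s.
With the tool pointing down it reaches from about 0.4 to 0.825 m from the base axis. Payload 7 kg.
Tool frame: the origin (TCP) lies between the finger pads; the fingertips stand 11 mm ahead of it and the grasp point (between the pads) lies 8 mm behind it (manip.tips_ahead is the distance from the TCP to the fingertips, in m); z points along the fingers, y is the line along which they close (so a half turn about z gives the same grasp; the last joint's range is limited). The gripper opens to 88 mm and grips with 3 to 60 N. Pads are 19 mm wide; open, the fingers measure 130 mm over their backs; the gripper's body (78 mm by 193 mm) begins 47 mm behind the grasp point.
Start: joints at [-59.124, 20.546, 0.682, 0, -70.136, -16.507], TCP at [0.167, -0.654, 0.238] pointing down, gripper open.
Joint ranges: [-176.03, 176.03], [-82.01, 121.73], [-58.28, 71.71], [-173.87, 95.51], [-174.79, -0.11], [-173.66, 173.66]. Speed limits (degrees/s): [136.94, 136.94, 172.46, 180, 180, 180].

## Interface

Orientations are given as [roll, pitch, yaw] about the fixed x, y, z axes, in that order (R = Rz(yaw) Ry(pitch) Rx(roll)).
In Python, from cell import manip gives the robot as it stands.
- The arm moves only by the shell command python3 -m jog 'ROWS' [OPENING]. ROWS is JSON, one flat list of numbers, 6 for each row, row after row: the shift along the tool's x, y, z in units of 40 mm (1.0 is 40 mm), then the turn, a rotation vector about the tool's x, y, z in units of 6 degrees (1.0 is 6 degrees). A call has 1 to 20 rows; each row is the pose to reach, as a shift and turn from the pose commanded when the call began, along the tool's axes at that moment; what a row does not reach only later rows make up. A row lasts 1/10 s, in which the tool goes at most 50 mm and 8.59 degrees, less where a joint would pass 70% of its speed; a pose out of reach is approached as far as the arm can. A call with a gripper value outside its range is refused whole. OPENING is the finger opening in mm, from 0 to 87.6, set as the call begins (- or left out, the last holds). The fingers move at their own pace and stop on an object; the grip force is fixed at half the most. Time passes only in rows, so rows that repeat a pose let the fingers close. It gives the time, the measured TCP pose, the force, the opening and the grip force at its end, in the units of the state.
- manip.state(): the state, without advancing time (a new reading comes with each control period).
- manip.read_camera(name): name is "scene" or "top" or "wrist"; returns a dict with "img" (420x560x3 uint8, red, green, blue), "K" (3x3 intrinsics, pixels), "extrinsics" (4x4, takes a point from camera to world coordinates). Camera axes: x right, y down, z forward; pixel columns grow to the right and rows downward; lengths in m; the calibration is good to about 2 mm. A picture is of the moment at which its call begins. There is no depth.
- manip.close_job(): hands the job in; it is judged then, once.
Trained networks look in a picture, given as the dict that the camera call returned (one of the last four; its "shot" number tells which), for a name from the list of things; names that differ only in an ending like _2 or _b are one class to them, and where a whole thing is asked for, a point or a joint stands for the part that bears it (a point fixed in the world has none). Each returns a list of dicts, best first, with "score" (0 to 1); they miss things now and then, are a little off and sometimes report something else, mostly with a low value. They report only what shows in the picture. A call takes as long as a camera call. They do not tell look-alikes from the thing itself.
- manip.outline_of(picture, label): "mask" (420x560 bool, what is visible of it) and "rect" ([left, top, right, bottom] in pixels, round what is visible of it).
- manip.mark_of(picture, label): "uv" ([column, row] in pixels: a listed point, or the origin of a listed thing).
The state is a dict: "t": time; "joint_pos": joint angles; "dq": joint speeds; "joint_torque": joint torques, N m; "eef_pos": TCP position; "eef_rot": TCP orientation; "contact_force": force on the tool from outside, world axes, zero at the start; "ft_torque": the same for the moment, N m; "width": opening from 0.0 (shut) to 1.0 (fully open); "gripper_force": force on a finger pad.
Only numpy, scipy, OpenCV 4.12 (cv2) and the standard library are available. Lean on these libraries where they do the work, as an engineer would, in place of code of your own. Each camera call takes 0.05 s, during which the arm holds its last target. There are 200 camera calls.

## Task

Dry-fit the next tile on the backer board: gently push the loose full-size tile across the board until its edge is flush against the wooden batten and its neighbouring edge is snug against the white spacers of the two bonded tiles, continuing the row along the batten. Only push it with the fingertips so that it always lies flat on the board, never lift or tip it, and leave the half-tile offcut, the sample block, the bottle and the spreader where they are.

Things in the scene. Friction and masses are not known exactly. Their poses are not given: they have to be found in the camera images.
- board: Fixed grey backer board flat on the table, 340 (x) x 600 (y) x 12 mm, turned up to 9 degrees. A wooden batten, 34 mm wide, standing 18 mm above the board, is fixed along its far (+x) edge; its stop face, looking to -x, is at board x = +130 mm. Origin: centre of the board's underside (table height); x points to the batten, y along it, z up.
- laid: Two dark grey 98 x 98 x 10 mm tiles bonded to the board in line along x, the far one touching the batten, at its +y or -y end (varies). Rigid white tab spacers, 3 mm thick, 20 mm high, stand on both y sides, outer faces at y = +-52 mm. The far tile's centre is at x = +50.5 mm. Origin: middle of the pair at the board's top; axes as the board's. The loose tile goes on the side of the board's middle.
- tile: Loose tile to push: dark grey, 98 x 98 x 10 mm, 0.2 to 0.3 kg, flat near the board's middle, 50 to 130 mm short of the batten, turned up to 23 degrees to the board; slides with friction. Origin: centre of its underside; x, y along its edges, z up. Home: its centre is at board x = 81 mm and 101 mm in board y from the bonded tiles' origin, toward the board's middle.
- offcut: Bystander: loose half-tile offcut, 48 x 98 x 10 mm (x, y, z), same dark grey stoneware, lying on the board's near right part. Origin: centre of its underside.
- block: Bystander: loose yellow masonry sample block, 190 x 90 x 40 mm (x, y, z), with a small 60 x 60 x 8 mm tile stuck on top (48 mm high in all), lying on the board by the batten at the end opposite the bonded tiles. Origin: centre of its underside.
- bottle: Bystander: water bottle, 64 mm across and 200 mm tall, standing on the table to the right of the board. Origin: centre of its underside.
- spreader: Bystander: notched adhesive spreader lying on the table to the left of the board; steel blade 220 mm wide (its y), black handle toward its -x, 215 mm long over all, 24 mm high. Origin: underside, where handle and blade meet.
Not all that is in view belongs to the job. What is shaped like the tile but green, turquoise or yellow is not meant.

How it is judged:
By the outcome, as a careful person would: the job done as asked, in the order asked, and still so for the second after the job is handed in, with the robot touching nothing.
It also fails if it takes over 48 s, if anything falls off the work surface, if the arm or the gripper's body presses on something with over 40 N, if the wrist force passes 120 N, or if a joint passes its speed limit or range.

## Working session

There is one attempt and no reset: what is moved stays moved. The work goes in short steps, Python scripts to look and compute and a shell command to move; the robot and the scene stay as the last step left them, time stands still between calls to the robot, and variables do not carry over. Pictures are saved under pics/ and viewed, at most 10 in all, crops included, and the job is handed in when it is done.

```bash
mkdir -p pics
cat > h.py <<'E'
import numpy as np, cv2
from cell import manip
def ray(p,uv,z):
    K=p["K"];E=np.array(p["extrinsics"])
    d=E[:3,:3]@np.linalg.solve(K,[uv[0],uv[1],1.]);o=E[:3,3]
    return o+d*(z-o[2])/d[2]
def save(p,n): cv2.imwrite(f"pics/{n}.png",cv2.cvtColor(p["img"],cv2.COLOR_RGB2BGR))
E
python3 - <<'E'
from h import *
p=manip.read_camera("top");save(p,"top1")
s=manip.read_camera("scene");save(s,"scene1")
for q,nm in((p,"top"),(s,"scene")):
  for l in "board laid tile offcut block bottle spreader".split():
    for r in manip.outline_of(q,l)[:4]:
      m=r["mask"].astype(np.uint8)
      b=cv2.minAreaRect(cv2.findNonZero(m))
      print(nm,l,round(r["score"],2),r["rect"],np.round(ray(q,b[0],.022),3)[:2],np.round(b[1]),round(b[2],1))
print(manip.state()["eef_rot"],manip.state()["t"],np.array(p["extrinsics"]).round(3))
E
```

```text
top board 0.76 [183.5, 139.0, 387.1, 255.2] [ 0.56  -0.001] [198. 111.] 2.7
top board 0.31 [340.8, 156.8, 371.2, 223.2] [ 0.582 -0.205] [32. 64.] 1.1
top laid 0.88 [198.3, 153.5, 239.0, 220.0] [0.606 0.208] [35. 66.] 3.4
top tile 0.69 [283.9, 85.1, 325.2, 124.9] [ 0.847 -0.062] [31. 32.] 21.8
top tile 0.67 [257.1, 175.6, 294.5, 211.4] [0.573 0.025] [33. 32.] 90.0
top tile 0.66 [179.3, 279.0, 216.9, 319.9] [0.262 0.268] [33. 34.] 74.1
top tile 0.66 [352.1, 279.4, 390.5, 318.1] [ 0.248 -0.249] [34. 33.] 74.1
top offcut 0.82 [338.6, 234.6, 371.3, 255.6] [ 0.411 -0.205] [32. 15.] 7.1
top block 0.68 [337.8, 238.9, 370.8, 253.1] [ 0.411 -0.205] [33. 16.] 6.3
top bottle 0.75 [434.9, 216.9, 474.7, 239.9] [ 0.46  -0.509] [22. 38.] 90.0
top spreader 0.93 [69.0, 194.8, 145.1, 271.4] [0.477 0.55 ] [71. 74.] 74.1
scene laid 0.56 [285.1, 225.4, 350.1, 269.1] [0.603 0.203] [34. 60.] 51.3
scene tile 0.97 [170.2, 243.5, 209.4, 273.2] [ 0.865 -0.046] [24. 37.] 68.2
scene tile 0.91 [254.4, 210.1, 294.2, 234.3] [0.577 0.028] [36. 23.] 26.6
scene tile 0.77 [376.6, 198.8, 404.2, 219.6] [0.287 0.28 ] [32. 17.] 9.5
scene tile 0.63 [250.4, 151.3, 281.8, 170.8] [ 0.271 -0.234] [31. 15.] 9.5
scene offcut 0.57 [236.1, 170.6, 260.5, 183.4] [ 0.416 -0.202] [27. 10.] 24.8
scene block 0.7 [235.2, 172.8, 259.9, 186.0] [ 0.416 -0.202] [26. 11.] 26.6
scene block 0.6 [184.2, 177.4, 245.9, 217.0] [ 0.566 -0.212] [27. 62.] 62.4
scene bottle 0.64 [169.7, 116.5, 189.2, 173.0] [ 0.347 -0.609] [53. 18.] 84.3
scene spreader 0.9 [411.0, 241.8, 491.2, 295.0] [0.505 0.559] [82. 47.] 11.9
[-1.79999519e+02  1.66583169e-03 -1.65629833e+02] 0.8 [[-0.022 -0.996  0.092  0.395]
 [-1.     0.021 -0.005  0.038]
 [ 0.003 -0.092 -0.996  1.654]
 [ 0.     0.     0.     1.   ]]
```

View pics/top1.png

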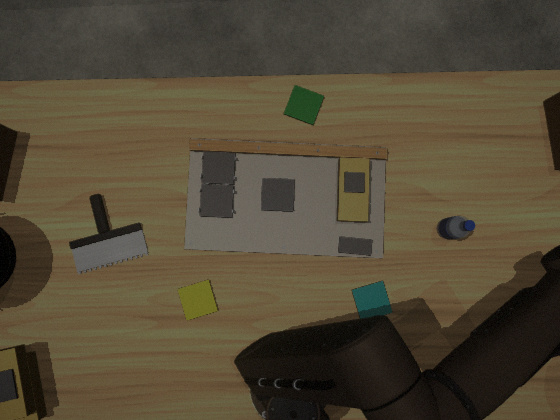

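View pics/scene1.png

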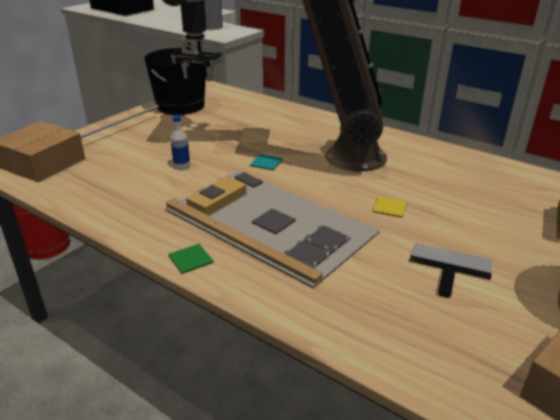

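The dark grey full-size square at (278,194) in the top view is the only one that fits. The green (304,105), yellow (198,300) and turquoise (371,298) squares are decoys. The small grey tile at (354,182) belongs to the block, the rectangle at (355,245) is the offcut, and the bonded pair with white tabs is at (218,185). In the scene view, the tile shows at (274,221) and the bonded pair at (318,245). I'll move over the tile and confirm it in a close view.

```bash
python3 -m jog '[-12.3,14.5,-0.5,0,0,2.9,-12.3,14.5,-0.5,0,0,2.9,-12.3,14.5,-0.5,0,0,2.9,-12.3,14.5,-0.5,0,0,2.9,-12.3,14.5,-0.5,0,0,2.9,-12.3,14.5,-0.5,0,0,2.9,-12.3,14.5,-0.5,0,0,2.9,-12.3,14.5,-0.5,0,0,2.9,-12.3,14.5,-0.5,0,0,2.9,-12.3,14.5,-0.5,0,0,2.9,-12.3,14.5,-0.5,0,0,2.9,-12.3,14.5,-0.5,0,0,2.9,-12.3,14.5,-0.5,0,0,2.9,-12.3,14.5,-0.5,0,0,2.9,-12.3,14.5,-0.5,0,0,2.9,-12.3,14.5,-0.5,0,0,2.9,-12.3,14.5,-0.5,0,0,2.9,-12.3,14.5,-0.5,0,0,2.9,-12.3,14.5,-0.5,0,0,2.9,-12.3,14.5,-0.5,0,0,2.9]' 44
python3 - <<'E'
from h import *
s=manip.state();print(s["t"],s["eef_pos"],s["eef_rot"],s["joint_pos"])
p=manip.read_camera("wrist");save(p,"w1")
print(np.array(p["extrinsics"]).round(3))
for l in("tile","laid"):
  for r in manip.outline_of(p,l)[:4]:
    b=cv2.boxPoints(cv2.minAreaRect(cv2.findNonZero(r["mask"].astype(np.uint8))))
    print(l,round(r["score"],2),r["rect"],[np.round(ray(p,c,.022)[:2],4).tolist() for c in b])
E
```

```text
t: 2.8
eef_pos: [0.4998, 0.029, 0.2578]
eef_rot: [180.0, 0.0, 176.9]
contact_force: [0.2, 0.0, 0.2]
width: 0.507
gripper_force: 0.0
2.8 [0.49975849 0.0289716  0.25779478] [1.79988454e+02 2.02911909e-02 1.76887201e+02] [ 2.58460197e+01  3.12646428e+00 -1.90069295e+01 -3.00272406e-04
 -6.78432615e+01 -1.18958703e+02]
[[ 0.054  0.955  0.293  0.42 ]
 [ 0.999 -0.051 -0.016  0.035]
 [-0.     0.293 -0.956  0.405]
 [ 0.     0.     0.     1.   ]]
tile 0.9 [243.9, 191.8, 330.2, 272.3] [[0.5169, -0.0205], [0.5221, 0.0758], [0.6217, 0.0739], [0.6161, -0.0295]]
laid 0.56 [397.1, 169.7, 504.5, 260.1] [[0.6063, 0.1533], [0.5005, 0.1518], [0.5094, 0.2661], [0.6161, 0.2768]]
laid 0.28 [240.8, 186.8, 331.9, 272.9] [[0.5169, -0.0205], [0.522, 0.0747], [0.6229, 0.0727], [0.6174, -0.0296]]
```

View pics/w1.png

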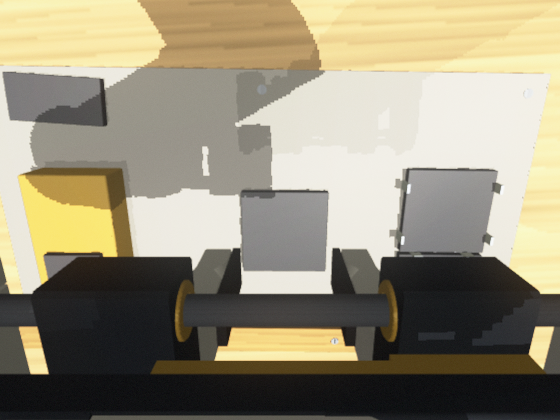

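The close view shows the dark grey square at px (243–330, 190–272) lying flat in the board's middle, so it is the tile. The bonded pair with white tabs is on the right at (400–500, 168–260), the yellow block on the left at (75,220) and the offcut at (55,98). Next I'll get the board's yaw and the edge positions, all from this same view.

```bash
python3 - <<'E'
from h import *
p=manip.read_camera("wrist")
g=cv2.cvtColor(p["img"],cv2.COLOR_RGB2GRAY).astype(float)
b=p["img"][:,:,2].astype(float)
def edge(im,cols,r0,r1,z,n):
    P=[]
    for c in cols:
        d=np.abs(np.diff(cv2.GaussianBlur(im,(3,3),0)[r0:r1,c])); P.append(ray(p,(c,r0+d.argmax()+.5),z)[:2])
    P=np.array(P);k=np.polyfit(P[:,1],P[:,0],1)
    r=P[:,0]-np.polyval(k,P[:,1]);ok=abs(r-np.median(r))<.003;k=np.polyfit(P[ok,1],P[ok,0],1)
    print(n,"yaw",-np.degrees(np.arctan(k[0])).round(2),"x at y=.025,.1,.2",np.polyval(k,[.025,.1,.2]).round(4),ok.mean())
edge(b,range(330,530,5),60,85,.012,"board near")
edge(g,range(250,325,5),180,200,.022,"tile near")
edge(g,range(250,325,5),262,285,.022,"tile far")
edge(g,range(415,490,5),160,180,.022,"laid near")
def sedge(rows,c0,c1,z,n):
    P=np.array([ray(p,(c0+np.abs(np.diff(cv2.GaussianBlur(g,(3,3),0)[r,c0:c1])).argmax()+.5,r),z)[:2] for r in rows])
    k=np.polyfit(P[:,0],P[:,1],1);print(n,np.degrees(np.arctan(k[0])).round(2),np.polyval(k,P[:,0].mean()).round(4))
sedge(range(200,262,4),232,252,.022,"tile -y");sedge(range(200,262,4),318,336,.022,"tile +y")
sedge(range(195,232,3),395,412,.022,"laid -y")
E
python3 -m jog '[0.4,0.1,1.2,0,0,0,0.4,0.1,2.4,0,0,0,0.4,0.1,3.6,0,0,0,0.4,0.1,4.6,0,0,0,0.4,0.1,5.2,0,0,0,0.4,0.1,5.2,0,0,0]' 50
```

```text
board near yaw -3.84 x at y=.025,.1,.2 [0.3937 0.3987 0.4054] 1.0
tile near yaw -2.76 x at y=.025,.1,.2 [0.5189 0.5225 0.5273] 1.0
tile far yaw -3.05 x at y=.025,.1,.2 [0.6186 0.6226 0.6279] 1.0
laid near yaw -3.97 x at y=.025,.1,.2 [0.4918 0.497  0.5039] 1.0
tile -y -6.44 -0.0263
tile +y 2.78 0.0753
laid -y -5.53 0.1583
t: 3.6
eef_pos: [0.4821, 0.0337, 0.0466]
eef_rot: [-179.8, -0.3, 176.9]
contact_force: [0.6, -0.5, 0.5]
width: 0.57
gripper_force: 0.0
```

```bash
python3 -m jog '[0,-0.06,0.25,0,0,0.13,0,-0.12,0.45,0,0,0.13,0,-0.12,0.49,0,0,0.13,-0.2,-0.12,0.49,0,0,0.13,-0.4,-0.12,0.49,0,0,0.13,-0.5,-0.12,0.49,0,0,0.13,-0.6,-0.12,0.49,0,0,0.13,-0.7,-0.12,0.49,0,0,0.13,-0.8,-0.13,0.49,0,0,0.13,-0.9,-0.13,0.49,0,0,0.13,-1,-0.13,0.49,0,0,0.13,-1.1,-0.13,0.49,0,0,0.13,-1.2,-0.13,0.49,0,0,0.13,-1.3,-0.13,0.49,0,0,0.13,-1.4,-0.14,0.49,0,0,0.13,-1.5,-0.14,0.49,0,0,0.13,-1.6,-0.14,0.49,0,0,0.13,-1.7,-0.14,0.49,0,0,0.13,-1.8,-0.14,0.49,0,0,0.13,-1.9,-0.14,0.49,0,0,0.13]'
```

```text
t: 5.6
eef_pos: [0.5603, 0.0253, 0.0299]
eef_rot: [-180.0, -0.0, 176.2]
contact_force: [-1.9, 1.1, 1.6]
width: 0.57
gripper_force: 1.2
```

```bash
python3 -m jog '[0.12,0,0,0,0,0,0.12,0,0.08,0,0,0,0.12,0,0.08,0,0,0,0,0,0.08,0,0,0,-0.1,0,0.08,0,0,0,-0.2,0,0.08,0,0,0,-0.3,0,0.08,0,0,0,-0.35,0,0.08,0,0,0,-0.4,0,0.08,0,0,0,-0.45,0,0.08,0,0,0,-0.45,0,0.08,0,0,0]'
python3 -m jog '[-0.03,0,0,0,0,0,-0.06,0,0,0,0,0,-0.06,0,0,0,0,0]'
```

```text
t: 6.7
eef_pos: [0.5784, 0.0242, 0.0268]
eef_rot: [180.0, 0.0, 176.2]
contact_force: [-0.7, -0.8, 0.6]
width: 0.571
gripper_force: 0.3
t: 7.0
eef_pos: [0.5806, 0.024, 0.0268]
eef_rot: [180.0, 0.0, 176.2]
contact_force: [-2.1, -0.7, -0.1]
width: 0.57
gripper_force: 0.4
```

```bash
python3 -m jog '[-0.03,0,0,0,0,0,-0.06,0,0,0,0,0,-0.08,0,0,0,0,0,-0.08,0,0,0,0,0]'
python3 - <<'E'
from h import *
p=manip.read_camera("wrist");save(p,"w2")
E
```

```text
t: 7.4
eef_pos: [0.5838, 0.0238, 0.0268]
eef_rot: [180.0, 0.0, 176.2]
contact_force: [-0.5, -0.8, -0.4]
width: 0.575
gripper_force: 0.4
```

View pics/w2.png

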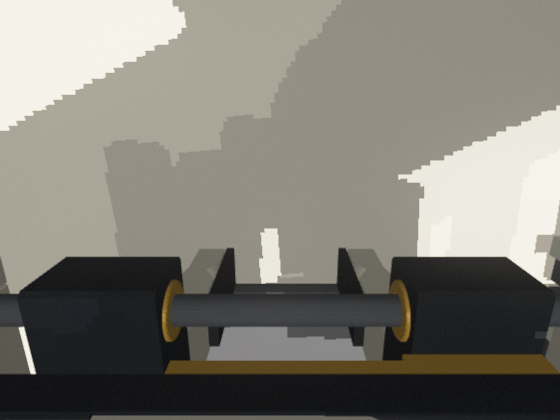

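The view shows the tile's near edge at row ~285 between the fingers; the batten is hidden behind the gripper. I'll creep forward until the force rises.

```bash
python3 -m jog '[-0.03,0,0,0,0,0,-0.06,0,0,0,0,0,-0.06,0,0,0,0,0]'
python3 -m jog '[-0.03,0,0,0,0,0,-0.06,0,0,0,0,0,-0.06,0,0,0,0,0]'
```

```text
t: 7.75
eef_pos: [0.5851, 0.0236, 0.0266]
eef_rot: [-180.0, -0.1, 176.2]
contact_force: [-4.3, 0.9, 2.8]
width: 0.571
gripper_force: 2.5
t: 8.05
eef_pos: [0.5853, 0.0234, 0.0265]
eef_rot: [-180.0, -0.3, 176.2]
contact_force: [-13.2, 4.8, 8.8]
width: 0.571
gripper_force: 6.5
```

Flush against the batten at 13 N. Now I'll back off, lift, and swing round to the tile's -y side.

```bash
python3 -m jog '[0.3,0,0,0,0,0,0.6,0,-0.3,0,0,0,0.6,0,-1.2,0,0,0,0.4,-0.4,-1.5,0,0,-1.4,0.1,-0.9,-1.5,0,0,-2.8,-0.3,-1.4,-1.5,0,0,-4.2,-0.7,-1.97,-1.5,0,0,-5.6,-1.1,-1.97,-1.5,0,0,-7,-1.26,-1.97,-1.5,0,0,-8.4,-1.26,-1.97,-1.5,0,0,-9.8,-1.26,-1.97,-1.5,0,0,-11.2,-1.26,-1.97,-1.5,0,0,-12.6,-1.26,-1.97,-1.5,0,0,-14,-1.26,-1.97,-1.5,0,0,-15,-1.26,-1.97,-1.5,0,0,-15,-1.26,-1.97,-1.5,0,0,-15]' 40
python3 - <<'E'
from h import *
p=manip.read_camera("wrist");save(p,"w3")
for l in("tile","laid","block"):
  for r in manip.outline_of(p,l)[:2]: print(l,r["score"],r["rect"],ray(p,cv2.minAreaRect(cv2.findNonZero(r["mask"].astype(np.uint8)))[0],.022))
E
```

```text
t: 9.65
eef_pos: [0.6335, -0.0585, 0.0869]
eef_rot: [-180.0, 0.0, -94.0]
contact_force: [-0.1, 0.7, 0.6]
width: 0.456
gripper_force: 0.0
tile 0.79 [0.0, 167.9, 55.3, 293.8] [ 0.79739498 -0.06568077  0.022     ]
tile 0.72 [221.6, 261.5, 349.0, 362.1] [0.63883059 0.00366711 0.022     ]
block 0.98 [173.2, 0.5, 560.0, 56.1] [ 0.58119325 -0.16897091  0.022     ]
```

View pics/w3.png

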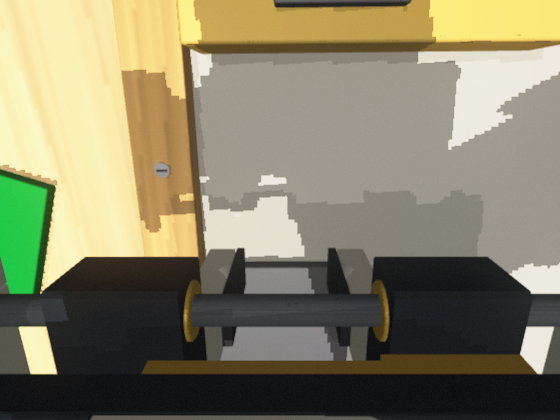

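The picture shows the batten face at column ~195, the tile's -y edge at row 262 between the fingers, and the block well clear at rows 0–55. I'll lower and push along the batten.

```bash
python3 -m jog '[0,0,0.8,0,0,0,0,0,1.3,0,0,0,0,0,1.5,0,0,0,-0.15,0,1.5,0,0,0,-0.3,0,1.5,0,0,0,-0.4,0,1.5,0,0,0,-0.5,0,1.5,0,0,0,-0.6,0,1.5,0,0,0,-0.7,0,1.5,0,0,0,-0.8,0,1.5,0,0,0,-0.9,0,1.5,0,0,0,-1,0,1.5,0,0,0,-1.1,0,1.5,0,0,0,-1.2,0,1.5,0,0,0,-1.3,0,1.5,0,0,0,-1.4,0,1.5,0,0,0,-1.5,0,1.5,0,0,0,-1.6,0,1.5,0,0,0,-1.7,0,1.5,0,0,0,-1.8,0,1.5,0,0,0]'
python3 -m jog '[-0.1,0,0,0,0,0,-0.2,0,0,0,0,0,-0.3,0,0,0,0,0,-0.36,0,0,0,0,0,-0.42,0,0,0,0,0,-0.47,0,0,0,0,0,-0.5,0,0,0,0,0,-0.5,0,0,0,0,0]'
```

```text
t: 11.85
eef_pos: [0.6387, 0.0129, 0.0278]
eef_rot: [-179.9, -0.0, -93.8]
contact_force: [-1.4, -6.9, 6.9]
width: 0.459
gripper_force: 3.6
t: 12.65
eef_pos: [0.64, 0.033, 0.0278]
eef_rot: [-179.9, -0.0, -93.8]
contact_force: [-0.5, -4.0, 6.9]
width: 0.456
gripper_force: 3.1
```

Run:
```python
from h import *
p=manip.read_camera("wrist");s=manip.read_camera("scene")
a=cv2.resize(s["img"][170:290,210:370],None,fx=3.3,fy=3.3,interpolation=2)
b=cv2.resize(p["img"],(528,396))
o=np.vstack([a[:300],b[:290]]);print(o.shape)
cv2.imwrite("pics/c4.png",o[:600,:,::-1])
for q,n in((p,"w"),(s,"s")):
  for r in manip.outline_of(q,"tile")[:3]: print(n,r["score"],r["rect"])
```

```text
(590, 528, 3)
w 0.96 [221.5, 279.9, 352.0, 361.3]
s 0.96 [169.3, 248.2, 214.5, 273.9]
s 0.62 [371.9, 196.5, 408.0, 219.4]
s 0.6 [259.6, 226.6, 301.1, 252.6]
```

View pics/c4.png

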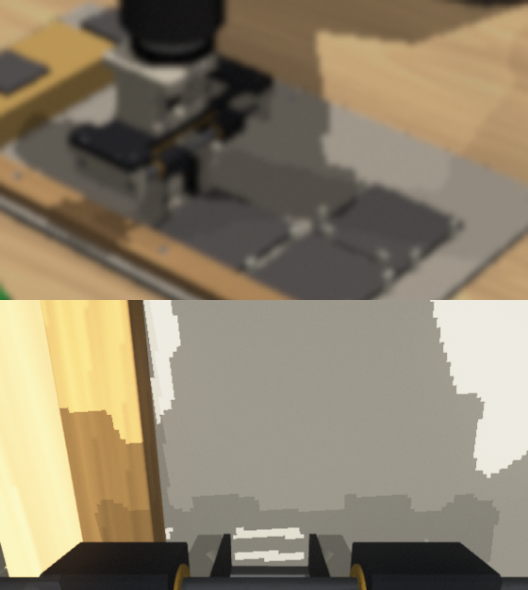

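```bash
python3 -m jog '[0.1,0,0,0,0,0,0.15,0,0,0,0,0,0.15,0,0,0,0,0]'
python3 - <<'E'
from h import *
p=manip.read_camera("top")
o=cv2.resize(p["img"][130:265,175:395],None,fx=3.6,fy=3.6,interpolation=2)
cv2.imwrite("pics/c5.png",o[:,:,::-1])
for r in manip.outline_of(p,"tile")[:5]: print(r["score"],r["rect"])
E
```

```text
t: 13.15
eef_pos: [0.6388, 0.0272, 0.0265]
eef_rot: [180.0, 0.0, -93.8]
contact_force: [1.1, 0.6, 0.1]
width: 0.459
gripper_force: 0.0
0.98 [178.3, 284.7, 198.3, 310.1]
0.96 [287.3, 85.1, 323.4, 125.2]
0.87 [354.0, 278.2, 394.0, 322.3]
```

View pics/c5.png

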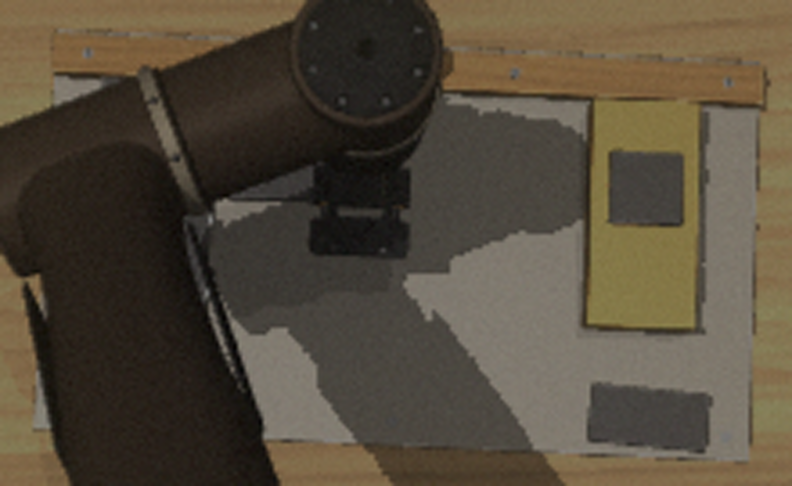

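The arm hides most of the tile here, but its near edge at crop (265,190) is straight. The vertical force vanished as soon as I backed off, so it was only friction at the pushing face. I'll continue gently.

```bash
python3 -m jog '[-0.1,0,0,0,0,0,-0.15,0,0,0,0,0,-0.19,0,0,0,0,0,-0.23,0,0,0,0,0,-0.27,0,0,0,0,0,-0.3,0,0,0,0,0,-0.3,0,0,0,0,0]'
python3 -m jog '[-0.03,0,0,0,0,0,-0.06,0,0,0,0,0,-0.09,0,0,0,0,0,-0.09,0,0,0,0,0]'
```

```text
t: 13.95
eef_pos: [0.6399, 0.0395, 0.0267]
eef_rot: [-180.0, 0.0, -93.8]
contact_force: [-0.8, -0.1, -0.1]
width: 0.454
gripper_force: 0.0
t: 14.35
eef_pos: [0.6398, 0.0415, 0.0268]
eef_rot: [180.0, -0.1, -93.8]
contact_force: [0.4, -7.3, 0.4]
width: 0.454
gripper_force: 3.7
```

```bash
python3 -m jog '[-0.03,0,0,0,0,0,-0.06,0,0,0,0,0,-0.06,0,0,0,0,0]'
python3 -m jog '[-0.03,0,0,0,0,0,-0.06,0,0,0,0,0,-0.06,0,0,0,0,0]'
```

```text
t: 14.65
eef_pos: [0.6397, 0.0419, 0.0268]
eef_rot: [179.9, -0.2, -93.9]
contact_force: [2.2, -17.1, 1.1]
width: 0.459
gripper_force: 8.4
t: 14.95
eef_pos: [0.6396, 0.0421, 0.0268]
eef_rot: [179.8, -0.4, -93.9]
contact_force: [3.8, -26.8, 1.1]
width: 0.457
gripper_force: 13.1
```

Stopped firmly against the spacers (27 N, at the predicted place). I'll retreat and go back to the near side to re-seat the tile against the batten.

```bash
python3 -m jog '[0.4,0,0,0,0,0,0.7,0,-0.3,0,0,0,0.7,0,-1.2,0,0,0,0.5,0.4,-1.5,0,0,1.4,0.2,0.9,-1.5,0,0,2.8,-0.3,1.4,-1.5,0,0,4.2,-0.8,2.1,-1.5,0,0,5.6,-1.33,2.1,-1.5,0,0,7,-1.33,2.1,-1.5,0,0,8.4,-1.33,2.1,-1.5,0,0,9.8,-1.33,2.1,-1.5,0,0,11.2,-1.33,2.1,-1.5,0,0,12.6,-1.33,2.1,-1.5,0,0,14,-1.33,2.1,-1.5,0,0,15,-1.33,2.1,-1.5,0,0,15,-1.33,2.1,-1.5,0,0,15]'
```

```text
t: 16.55
eef_pos: [0.5604, 0.1066, 0.0875]
eef_rot: [180.0, 0.1, 176.4]
contact_force: [0.2, 0.4, -0.0]
width: 0.457
gripper_force: 0.0
```

```bash
python3 -m jog '[0,-0.1,0.8,0,0,0,0,-0.1,1.3,0,0,0,0,-0.1,1.5,0,0,0,0,-0.1,1.5,0,0,0,-0.2,-0.1,1.5,0,0,0,-0.4,-0.1,1.5,0,0,0,-0.5,-0.1,1.5,0,0,0,-0.6,-0.1,1.5,0,0,0,-0.65,-0.1,1.5,0,0,0,-0.7,-0.1,1.5,0,0,0,-0.7,-0.1,1.5,0,0,0]'
python3 -m jog '[-0.03,0,0,0,0,0,-0.06,0,0,0,0,0,-0.06,0,0,0,0,0]'
```

```text
t: 17.65
eef_pos: [0.588, 0.1004, 0.0268]
eef_rot: [-180.0, -0.0, 176.2]
contact_force: [-1.2, 0.2, 0.2]
width: 0.454
gripper_force: 0.0
t: 17.95
eef_pos: [0.5898, 0.1001, 0.0267]
eef_rot: [-180.0, -0.1, 176.2]
contact_force: [-2.1, -0.8, 1.6]
width: 0.455
gripper_force: 1.0
```

```bash
python3 -m jog '[-0.03,0,0,0,0,0,-0.06,0,0,0,0,0,-0.06,0,0,0,0,0]'
python3 -m jog '[-0.03,0,0,0,0,0,-0.06,0,0,0,0,0,-0.06,0,0,0,0,0]'
```

```text
t: 18.25
eef_pos: [0.5905, 0.1, 0.0265]
eef_rot: [-179.9, -0.2, 176.2]
contact_force: [-10.4, 3.3, 6.7]
width: 0.455
gripper_force: 4.9
t: 18.55
eef_pos: [0.5906, 0.0998, 0.0264]
eef_rot: [-179.9, -0.4, 176.1]
contact_force: [-18.9, 6.5, 14.5]
width: 0.459
gripper_force: 9.5
```

Flush at the batten again, at the expected place. I'll retreat, rise and inspect.

```bash
python3 -m jog '[0.3,0,0,0,0,0,0.6,0,0,0,0,0,0.6,0,-1.2,0,0,0,0.3,0,-2.4,0,0,0,0,0,-3.6,0,0,0,0,0,-4.8,0,0,0,-0.4,0,-5.8,0,0,0,-0.4,0,-5.8,0,0,0,-0.4,0,-5.8,0,0,0,-0.4,0,-5.8,0,0,0]'
python3 - <<'E'
from h import *
print(manip.state()["eef_pos"])
p=manip.read_camera("wrist");save(p,"w6")
E
```

```text
t: 19.55
eef_pos: [0.6102, 0.0987, 0.2577]
eef_rot: [-180.0, -0.1, 176.2]
contact_force: [0.8, -0.1, -0.6]
width: 0.456
gripper_force: 0.0
[0.61015202 0.09874151 0.2576718 ]
```

View pics/w6.png

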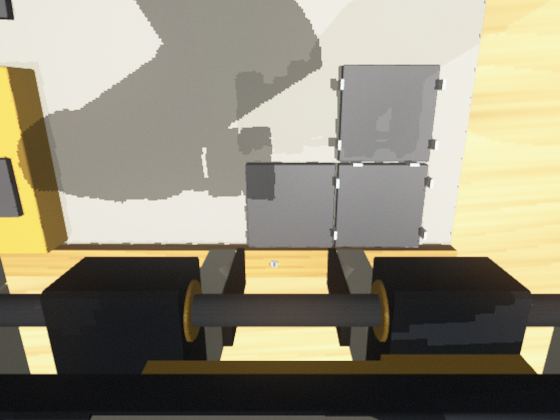

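The tile lies at (247–333, 163–247), along the batten and beside the spacers at (335,183) and (334,235). One enlarged crop to check the two seams.

Run:
```python
import cv2
i=cv2.imread("pics/w6.png")[155:255,240:350]
cv2.imwrite("pics/c6.png",cv2.resize(i,None,fx=6,fy=6,interpolation=cv2.INTER_NEAREST))
```

```text
(no output)
```

View pics/c6.png

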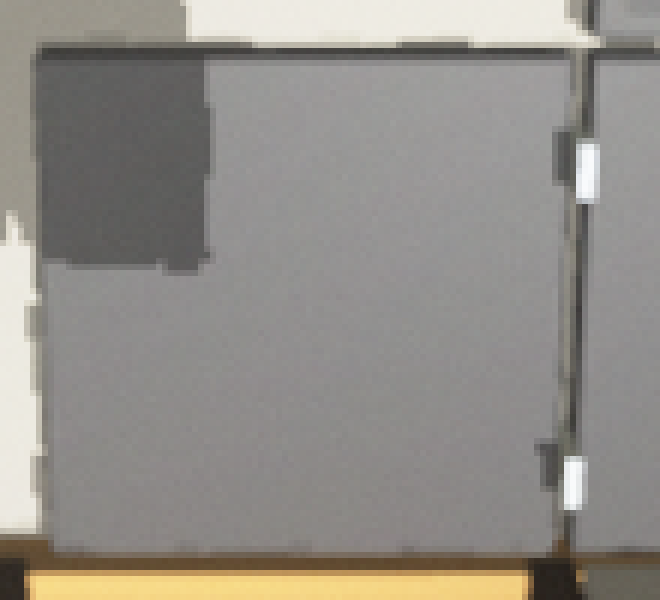

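The seam at the spacers is narrow and even, the white tabs meet the tile edge at both places, and the far edge is tight against the batten. I'm handing it in.

```bash
python3 -c "
from cell import manip
print(manip.close_job())"
```

```text
the job is handed in; nothing more can be done
None
```

The loose tile was pushed home, flush against the batten and snug against the white spacers as far as the final close-up shows, with the other items left untouched; I handed the job in at about 20 s.

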